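# Clear the brass offcuts into the scrap box and close it

### The arm

A 6-joint arm with a two-finger parallel gripper is mounted at the origin on the work surface. World frame = base frame: x ahead of the robot, y to its left, z up, the work surface at z = 0. Lengths are in mm, angles in rad, forces in N, time in s.
With the tool pointing down it reaches from about 350 to 850 mm from the base axis. Payload 8.1 kg.
Tool frame: the origin (TCP) lies at the very end of the fingers, on their centre line; the grasp point (between the pads) lies 19 mm behind it; z points along the fingers, y is the line along which they close (so a half turn about z gives the same grasp; the last joint's range is limited). The gripper opens to 93 mm and grips with 3 to 60 N. Pads are 15 mm wide; open, the fingers measure 128 mm over their backs; the gripper's body (75 mm by 188 mm) begins 65 mm behind the grasp point.
Start: joints at [-1.239, 0.13, 1.488, -0, 1.523, -0.085], TCP at [242.922, -548.629, 218.635] pointing down, gripper open.
Joint ranges: [-2.96, 2.96], [-0.89, 2.26], [0.02, 2.5], [-1.34, 4.48], [0, 2.73], [-2.66, 2.66]. Speed limits (rad/s): [2.39, 2.39, 2.79, 3.14, 3.14, 3.14].

### API

Orientations are given as a unit quaternion [w, x, y, z].
In Python, from rig import sense, vision, order gives the robot as it stands.
- The arm moves only by the shell command python3 -m handwheel 'ROWS'. ROWS is JSON, one flat list of numbers, 7 for each row, row after row: the finger opening in mm, from 0 to 93, then the shift along the tool's x, y, z each as a share of 0.4 m, from -1 to 1, then the turn, a rotation vector about the tool's x, y, z each as a share of 60 degrees, from -1 to 1. A call has 1 to 12 rows; each row is the pose to reach, as a shift and turn from the pose commanded when the call began, along the tool's axes at that moment; what a row does not reach only later rows make up. A row lasts 1/10 s, in which the tool goes at most 50 mm and 8.59 degrees, less where a joint would pass 70% of its speed; a pose out of reach is approached as far as the arm can. A call with a number of a shift or a turn outside -1 to 1 is refused whole. A call with a gripper value outside its range is refused whole. The fingers move at their own pace and stop on an object; the grip force is fixed at half the most. Time passes only in rows, so rows that repeat a pose let the fingers close. It gives the time, the measured TCP pose, the force, the opening and the grip force at its end, in the units of the state.
- sense(): the state, without advancing time (a new reading comes with each control period).
- vision.snapshot(name): name is "scene" or "top" or "wrist"; returns a dict with "image" (384x512x3 uint8, red, green, blue), "range_z" (384x512 float32, mm along the optical axis (not along the pixel's ray), 0 where there is no reading), "K" (3x3 intrinsics, pixels), "R" (3x3) and "t" (3): a world point X has camera coordinates R X + t. Camera axes: x right, y down, z forward; pixel columns grow to the right and rows downward; lengths in mm; the calibration is good to about 2 mm. The wrist camera is an equidistant fisheye: a pixel r from the principal point sees the ray r / f radians off the axis. A picture is of the moment at which its call begins.
- order.hand_in(): hands the job in; it is judged then, once.
The state is a dict: "time_s": time; "qpos": joint angles; "joint_vel": joint speeds; "joint_torque": joint torques, N m; "tool_pos": TCP position; "eef_rot": TCP orientation; "contact_force": force on the tool from outside, world axes, zero at the start; "moment": the same for the moment, N m; "width": finger opening in mm; "finger_force": force on a finger pad.
Only numpy, scipy, OpenCV 4.12 (cv2) and the standard library are available. Lean on these libraries where they do the work, as an engineer would, in place of code of your own. Each camera call takes 0.05 s, during which the arm holds its last target. There are 200 camera calls.

### The job

Take hold of the wooden scraper block and wipe all five brass offcuts off the white work board into the plain, undivided scrap box at one end of it, keeping your fingers off the offcuts and using nothing but the scraper on them. Stand the scraper upright back on the bench, then lower the loose lid onto the scrap box without dropping it, so that its plug is in the opening and it sits fully down and level. Leave everything else on the bench as it was.

Things in the scene. Friction and masses are not known exactly. Their poses are not given: they have to be found in the camera images.
- board: fixed white-topped work board, 160 mm (its x) x 220 mm (its y) x 55 mm high; origin under its centre, on the bench. At each short edge (+y, -y) an open grey sheet-metal container is fixed flush against it, rim level with the board's top. Which container is at which end varies, as do the board's place and yaw (the containers turn with it).
- scrap_box: fixed open grey sheet-metal scrap box, undivided, empty at the start: outside 160 (its x) x 84 (its y) x 55 mm high, walls and floor 7 mm thick, opening 146 x 70 mm. Origin under its centre, on the bench; yaw as the board, centre 152 mm from the board's along the board's + or -y. What is pushed over the edge crosses the 7 mm wall, level with the board, and drops in.
- parts_tray: fixed container of the same outside size and height at the other end of the board, but split in three by dividers and holding toy wheels: good parts, not for scrap. Origin under its centre.
- scraper: loose wooden scraper block, about 0.2 kg, standing upright on the bench left or right of the board: foot 110 mm long (its x) x 34 mm thick (y) x 24 mm high with steel bottom edges; on it a grip ridge 84 mm long (x) x 24 mm thick (y), from 24 to 70 mm above the bottom. Origin at the centre of its underside, z up. The same either way round.
- lid: loose grey sheet-metal lid of the scrap box, about 0.25 kg, right way up on the bench, across from the scraper: flange 158 (its x) x 82 (y) x 5 mm; under it a plug 138 x 62 mm, 8 mm deep, stepped in 3 mm at the bottom; on top a bar handle 66 (x) x 16 (y) x 34 mm high, its top 47 mm above the origin. Origin under the plug's centre; seated it is 47 mm above the bench. Same either way round.
- offcut1: brass offcut, 18 x 12 mm, 8 mm thick, 13 g, lying loose on the work board at the start; origin under its centre, z up
- offcut2: brass offcut, 14 x 14 mm, 8 mm thick, 13 g, lying loose on the work board at the start; origin under its centre, z up
- offcut3: brass offcut, 20 x 10 mm, 8 mm thick, 13 g, lying loose on the work board at the start; origin under its centre, z up
- offcut4: brass offcut, L-shaped, 18 x 14 mm overall, 8 mm thick, 13 g, lying loose on the work board at the start; origin under its centre, z up
- offcut5: brass offcut, 16 x 13 mm, 8 mm thick, 13 g, lying loose on the work board at the start; origin under its centre, z up
- toy_bus: bystander: toy minibus under repair, white body 160 long x 70 wide x 86 mm high on four wheels; origin under its centre, long axis y; leave alone
- paste_jar: bystander: amber glass jar with white cap, 60 mm diameter, 75 mm high; origin under its centre; leave alone
- screwdriver: bystander: ordinary screwdriver lying on the bench, about 200 mm long along its x axis; origin under its middle; leave alone
- toy_wheel: bystander: black rubber toy wheel lying flat on the bench, 48 mm diameter, 14 mm thick; origin under its centre; leave alone
- wood_block: bystander: plain pale wooden block 50 x 90 x 45 mm high; origin under its centre; leave alone
- paint_pot: bystander: small grey pot with white cap, 44 mm diameter, 50 mm high; origin under its centre; leave alone
Things that resemble listed ones, but are neither listed nor needed, are in the scene too. Leave any green, pink or purple look-alike of the lid alone.

How it is judged (in metres and radians):
On the way, in this order (a step that is already met when the one before it is completed fails the run):
1. the scraper, held by the fingers and upright, is down on the work board (its underside less than 8 mm above the board's top) (contact force between the fingers and scraper above 0.5 N and z of scraper in the frame of board between 0.045 and 0.063 m and x of scraper in the frame of board between -0.09 and 0.09 m and y of scraper in the frame of board between -0.12 and 0.12 m and angle between scraper's own z axis and vertical below 0.3 rad), for 0.1 s.
2. all five offcuts lie in the scrap box (x of offcut1 in the frame of scrap_box between -0.073 and 0.073 m and y of offcut1 in the frame of scrap_box between -0.035 and 0.035 m and z of each of offcut1, offcut2, offcut3, offcut4, offcut5 in the frame of scrap_box below 0.04 m and x of offcut2 in the frame of scrap_box between -0.073 and 0.073 m and y of offcut2 in the frame of scrap_box between -0.035 and 0.035 m and x of offcut3 in the frame of scrap_box between -0.073 and 0.073 m and y of offcut3 in the frame of scrap_box between -0.035 and 0.035 m and x of offcut4 in the frame of scrap_box between -0.073 and 0.073 m and y of offcut4 in the frame of scrap_box between -0.035 and 0.035 m and x of offcut5 in the frame of scrap_box between -0.073 and 0.073 m and y of offcut5 in the frame of scrap_box between -0.035 and 0.035 m), for 0.2 s.
3. the scraper stands upright on the bench, let go (height (world z) of scraper below 0.006 m and angle between scraper's own z axis and vertical below 0.1 rad and contact force between the fingers and scraper below 0.05 N), for 0.2 s.
At the end, for the whole second after the job is handed in: All five offcuts lie inside the scrap box; the lid is seated on it (centred within 7 mm, no more than 2.5 mm above its fully seated height, level within 2 degrees) and at rest; the scraper stands upright (within about 6 degrees) and at rest on the bench (all of step 2 and height (world z) of scraper below 0.006 m and angle between scraper's own z axis and vertical below 0.1 rad and linear speed of each of scraper, lid below 0.02 m/s and x of lid in the frame of scrap_box between -0.007 and 0.007 m and y of lid in the frame of scrap_box between -0.007 and 0.007 m and z of lid in the frame of scrap_box between 0.044 and 0.0495 m and angle between lid's own z axis and vertical below 0.035 rad); the robot touches nothing.
It fails at once if the fingers touch an offcut (contact force between the fingers and offcut1 above 0.3 N or contact force between the fingers and offcut2 above 0.3 N or contact force between the fingers and offcut3 above 0.3 N or contact force between the fingers and offcut4 above 0.3 N or contact force between the fingers and offcut5 above 0.3 N).
It fails at once if the lid is used to push offcuts that are not in the box ((contact force between lid and offcut1 above 0.3 N and height (world z) of offcut1 above 0.047 m) or (contact force between lid and offcut2 above 0.3 N and height (world z) of offcut2 above 0.047 m) or (contact force between lid and offcut3 above 0.3 N and height (world z) of offcut3 above 0.047 m) or (contact force between lid and offcut4 above 0.3 N and height (world z) of offcut4 above 0.047 m) or (contact force between lid and offcut5 above 0.3 N and height (world z) of offcut5 above 0.047 m)).
It fails at once if the lid is dropped (falls from more than about 2 cm) (contact force between the fingers and lid below 0.05 N and linear speed of lid above 0.6 m/s).
It fails at once if a bystander is moved by more than 2 cm (distance of any of toy_bus, paste_jar, screwdriver, toy_wheel, wood_block, paint_pot from where it was at the start of the episode above 0.02 m).
It also fails if it takes over 72 s, if anything falls off the work surface, if the arm or the gripper's body presses on something with over 40 N, if the wrist force passes 120 N, or if a joint passes its speed limit or range.

## Working session

There is one attempt and no reset: what is moved stays moved. The work goes in short steps, Python scripts to look and compute and a shell command to move; the robot and the scene stay as the last step left them, time stands still between calls to the robot, and variables do not carry over. Pictures are saved under pics/ and viewed, at most 10 in all, crops included, and the job is handed in when it is done.

```bash
ls; mkdir -p pics
python3 - <<'E'
from rig import sense, vision, order
import cv2, numpy as np
print(sense())
for n in ("scene","top"):
    s=vision.snapshot(n); np.savez(f"{n}0.npz",**s)
    cv2.imwrite(f"pics/{n}0.png",cv2.resize(s["image"][:,:,::-1],(800,600),interpolation=cv2.INTER_CUBIC))
    print(n,s["K"].tolist(),s["R"].round(4).tolist(),s["t"].tolist(),(s["range_z"]>0).mean())
E
```

```text
pics
{'time_s': 0.0, 'qpos': array([-1.23937770e+00,  1.31156181e-01,  1.48929196e+00,  2.40082957e-06,
        1.52299330e+00, -8.53903704e-02]), 'joint_vel': array([-0.00023504, -0.00077128,  0.00309799, -0.00066946, -0.0001747 ,
        0.00187013]), 'joint_torque': array([-2.97615668e-03, -5.59841430e+01, -4.91767788e+01,  7.65668065e-02,
        3.58009490e-02, -1.59300648e-04]), 'tool_pos': array([ 242.74547443, -548.07348056,  217.58346621]), 'eef_rot': array([-9.17554454e-04,  9.78361862e-01,  2.06899041e-01, -1.12236856e-04]), 'contact_force': array([-0.22699184,  0.62738017,  0.08648936]), 'moment': array([-0.05837791,  0.0307232 ,  0.02930865]), 'finger_force': 0.0, 'width': 92.91483277075965}
scene [[348.94764269550325, 0.0, 253.39627765869594], [0.0, 348.94764269550325, 185.5338464737838], [0.0, 0.0, 1.0]] [[0.7723, 0.6351, -0.0139], [0.4895, -0.609, -0.6242], [-0.4048, 0.4753, -0.7812]] [-387.1286781332041, -231.05067678407448, 1441.1191783039455] 0.9961191813151041
top [[424.28854681273634, 0.0, 248.60343478735223], [0.0, 424.28854681273634, 194.76217475973544], [0.0, 0.0, 1.0]] [[0.0069, -0.9998, 0.0161], [-0.9827, -0.0098, -0.1848], [0.185, -0.0145, -0.9826]] [-19.89089977391642, 516.5076641340619, 1188.40472268772] 0.9961802164713541
```

View pics/top0.png

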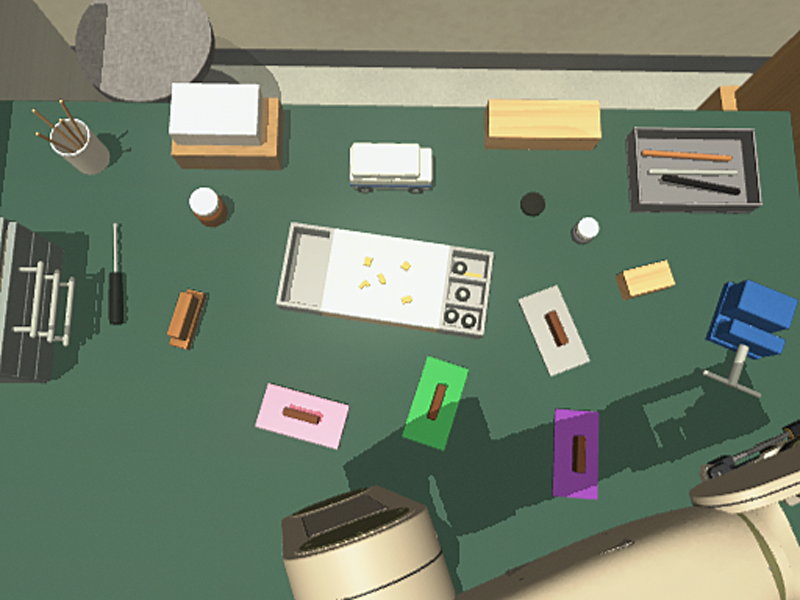

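View pics/scene0.png

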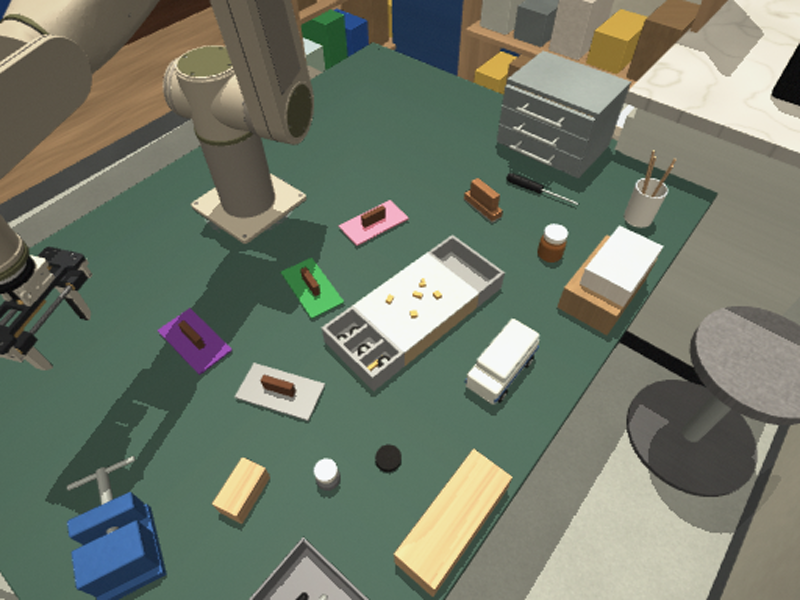

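The top view (800×600 px) shows:
- **Scrap box:** at (305,266), the board's left (+y) end. The divided tray is at (467,292).
- **Scraper candidates:** the block with a ridge at (187,318), the pale block at (647,279), and the large blocks at (543,122) and (225,130). I choose (187,318), because it is the one with a foot and ridge.
- **Lid candidates:** grey (553,330), pink (302,415), green (437,402) and purple (577,454). I choose the grey one.

Next I'll measure these and take one crop of the scraper and lid.

```bash
cat > h.py <<'E'
import numpy as np, cv2
from rig import sense, vision
from scipy.spatial.transform import Rotation as Ro
def cloud(s):
    K,R,t,z=s["K"],s["R"],s["t"],s["range_z"].astype(float)
    v,u=np.mgrid[:z.shape[0],:z.shape[1]]
    c=np.dstack([(u-K[0,2])/K[0,0]*z,(v-K[1,2])/K[1,1]*z,z])
    return (c-t)@R
def rect(P):
    (c,(w,h),a)=cv2.minAreaRect(P[:,:2].astype(np.float32))
    if w<h: w,h,a=h,w,a+90
    return dict(c=np.round(c,1),long=round(w,1),short=round(h,1),ang=round((a+90)%180-90,1),z=np.median(P[:,2]).round(1),n=len(P))
def box(W,x0,x1,y0,y1,z0,z1):
    return (W[...,0]>x0)&(W[...,0]<x1)&(W[...,1]>y0)&(W[...,1]<y1)&(W[...,2]>z0)&(W[...,2]<z1)
def blob(m):
    n,l,st,_=cv2.connectedComponentsWithStats(m.astype(np.uint8)); return l==1+np.argmax(st[1:,4])
E
python3 - <<'E'
from h import *
s=dict(np.load("top0.npz")); W=cloud(s); im=s["image"]; hsv=cv2.cvtColor(im,cv2.COLOR_RGB2HSV)
P=lambda x,y:W[int(y/1.5625),int(x/1.5625)].round(0)
for k,p in dict(scr=(190,315),lid=(535,320),hand=(556,328),board=(400,300),bus=(385,160),jar=(205,200),sd=(117,270),box=(310,265)).items(): print(k,P(*p))
def near(p,r,z0,z1):
    c=P(*p); return blob(box(W,c[0]-r,c[0]+r,c[1]-r,c[1]+r,z0,z1))
for n,m in dict(ridge=near((190,315),80,60,80),foot=near((190,315),80,12,80),lidtop=near((535,320),130,6,60),handle=near((556,328),60,35,60),boardall=near((400,290),280,45,65)).items(): print(n,rect(W[m]))
m=near((400,290),280,40,70)
w=m&(hsv[...,1]<25)&(hsv[...,2]>215); print("white",rect(W[blob(w)]))
c=m&(hsv[...,1]>90)&(hsv[...,0]>12)&(hsv[...,0]<35)
n,l,st,ce=cv2.connectedComponentsWithStats(c.astype(np.uint8))
for i in range(1,n):
    if st[i,4]>5: print("brass",ce[i]*1.5625,W[l==i].mean(0).round(0),st[i,4])
a=cv2.resize(im[170:235,95:145],(400,520),interpolation=3); b=cv2.resize(im[175:245,325:382],(400,520),interpolation=3)
cv2.imwrite("pics/crop0.png",np.hstack([a,b])[:,:,::-1])
E
```

```text
scr [494. 353.  50.]
lid [ 497. -295.   16.]
hand [ 479. -327.   42.]
board [524. -37.  54.]
bus [789.  -5.  83.]
jar [706. 329.  77.]
sd [588. 510.  13.]
box [602. 138.  11.]
ridge {'c': array([491.6, 365.3]), 'long': 83.7, 'short': 25.1, 'ang': -15.2, 'z': np.float64(69.8), 'n': 267}
foot {'c': array([491.8, 364.8]), 'long': 110.2, 'short': 35.0, 'ang': -14.1, 'z': np.float64(54.3), 'n': 567}
lidtop {'c': array([ 478.5, -331.2]), 'long': 158.0, 'short': 85.1, 'ang': 21.6, 'z': np.float64(13.2), 'n': 1436}
handle {'c': array([ 478.2, -331.5]), 'long': 65.7, 'short': 17.5, 'ang': 21.2, 'z': np.float64(46.0), 'n': 142}
boardall {'c': array([568.2,  -8.8]), 'long': 388.6, 'short': 162.6, 'ang': 81.9, 'z': np.float64(54.8), 'n': 4985}
white {'c': array([568.5,  -7.2]), 'long': 361.7, 'short': 162.1, 'ang': 82.1, 'z': np.float64(54.8), 'n': 4133}
brass [367.1875 260.9375] [596.  25.  63.] 21
brass [405.32670455 265.26988636] [588. -46.  63.] 22
brass [381.17897727 278.26704545] [563.  -2.  63.] 22
brass [363.65131579 283.63486842] [553.  31.  61.] 19
brass [406.18206522 298.8451087 ] [524. -48.  63.] 23
```

View pics/crop0.png

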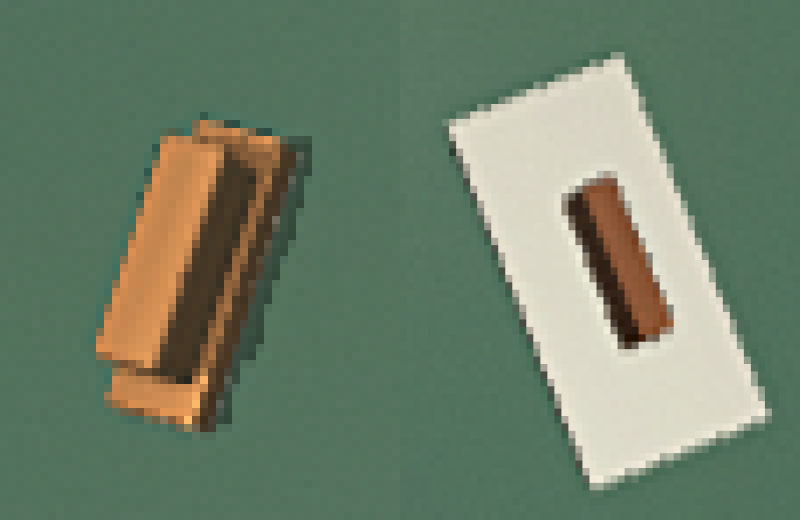

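The crop shows the ridged wooden scraper on the left and the grey lid with its brown bar on the right. Measured sizes match the description: 110×35 and 84×25 at z 70 for the scraper, 158×85 at z 13 for the lid, and 389×163 at z 55 for the board with both containers. The board centre is (568,-9) with yaw -8.1°, and all five offcuts lie between -38 and +25 mm across it, so one wipe can cover them.

```bash
cat > d.py <<'E'
import sys, numpy as np
from rig import sense
from scipy.spatial.transform import Rotation as Ro
# usage: d.py x y z phi   (phi = world angle of tool y, tool down)
def delta(x,y,z,phi,s=None):
    s=s or sense(); q=s["eef_rot"]; R=Ro.from_quat([q[1],q[2],q[3],q[0]])
    p=np.radians(phi); Y=np.array([np.cos(p),np.sin(p),0]); Z=np.array([0,0,-1.]); X=np.cross(Y,Z)
    T=Ro.from_matrix(np.column_stack([X,Y,Z]))
    sh=R.inv().apply(np.array([x,y,z])-s["tool_pos"])/400; rv=np.degrees((R.inv()*T).as_rotvec())/60
    return np.r_[sh,rv].round(4).tolist()
if __name__=="__main__":
    a=sys.argv[1:]
    for i in range(0,len(a),4): print(delta(*map(float,a[i:i+4])))
E
python3 d.py 400 -240 219 -80   450 100 219 -95   492 365 215 -104.5
```

```text
[0.6713, -0.5453, -0.0023, -0.0015, 0.0001, 0.2314]
[1.1297, -1.2719, -0.001, -0.0015, 0.0003, 0.4814]
[1.494, -1.8352, 0.0099, -0.0015, 0.0004, 0.6397]
```

```bash
python3 -m handwheel '[93,0.1,-0.08,0,0,0,0.05, 93,0.2,-0.16,0,0,0,0.1, 93,0.3,-0.25,0,0,0,0.15, 93,0.4,-0.33,0,0,0,0.2, 93,0.5,-0.41,0,0,0,0.23, 93,0.6,-0.49,0,0,0,0.23, 93,0.67,-0.545,0,0,0,0.23, 93,0.67,-0.545,0,0,0,0.23, 93,0.67,-0.545,0,0,0,0.23, 93,0.67,-0.545,0,0,0,0.23]'; python3 d.py 450 100 219 -95
```

```text
time_s: 1.1
tool_pos: [399.3, -241.5, 218.4]
eef_rot: [0.0, 0.996, 0.088, -0.0]
contact_force: [-0.2, 0.3, 0.4]
width: 92.9
finger_force: 0.0
[0.2739, -0.8185, -0.0016, 0.0001, 0.0005, 0.2509]
```

```bash
python3 -m handwheel '[93,0.035,-0.1,0,0,0,0.05, 93,0.07,-0.2,0,0,0,0.1, 93,0.1,-0.3,0,0,0,0.15, 93,0.135,-0.4,0,0,0,0.2, 93,0.17,-0.5,0,0,0,0.25, 93,0.2,-0.6,0,0,0,0.25, 93,0.235,-0.7,0,0,0,0.25, 93,0.274,-0.8185,0,0,0,0.25, 93,0.274,-0.8185,0,0,0,0.25, 93,0.274,-0.8185,0,0,0,0.25]'; python3 d.py 491.7 365 200 -104.5
```

```text
time_s: 2.1
tool_pos: [450.5, 100.3, 218.3]
eef_rot: [0.0, 0.999, -0.043, -0.0]
contact_force: [0.1, -1.1, -0.0]
width: 92.9
finger_force: 0.0
[0.0465, -0.6681, 0.0453, 0.0008, 0.0006, 0.1605]
```

```bash
python3 -m handwheel '[93,0.007,-0.1,0,0,0,0.03, 93,0.014,-0.2,0,0,0,0.06, 93,0.02,-0.3,0,0,0,0.1, 93,0.028,-0.4,0,0,0,0.13, 93,0.035,-0.5,0.02,0,0,0.16, 93,0.042,-0.6,0.03,0,0,0.16, 93,0.0465,-0.668,0.045,0,0,0.1605, 93,0.0465,-0.668,0.045,0,0,0.1605, 93,0.0465,-0.668,0.045,0,0,0.1605, 93,0.0465,-0.668,0.045,0,0,0.1605]'; python3 d.py 491.7 365 30 -104.5;  python3 - <<'E'
from h import *
s=vision.snapshot("wrist"); cv2.imwrite("pics/w1.png",s["image"][:,:,::-1])
E
```

```text
time_s: 3.1
tool_pos: [492.8, 363.0, 200.8]
eef_rot: [0.0, 0.992, -0.128, 0.0]
contact_force: [-0.2, -0.4, 0.7]
width: 93.0
finger_force: 0.0
[-0.0042, -0.0042, 0.4271, 0.0005, -0.0003, -0.0034]
```

View pics/w1.png

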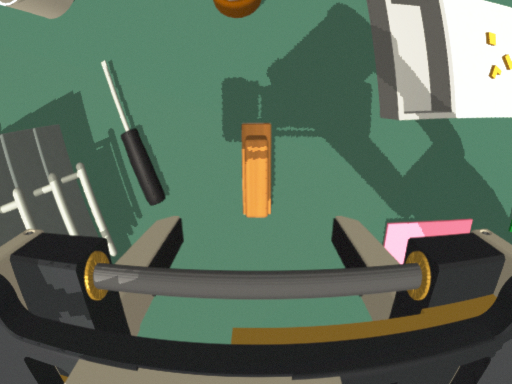

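The wrist view shows the scraper at (257,170), aligned and centred between the fingers. I'll descend and grip.

```bash
python3 -m handwheel '[93,-0.004,-0.004,0.1,0,0,-0.003, 93,-0.004,-0.004,0.2,0,0,-0.003, 93,-0.004,-0.004,0.3,0,0,-0.003, 93,-0.004,-0.004,0.38,0,0,-0.003, 93,-0.004,-0.004,0.42,0,0,-0.003, 93,-0.004,-0.004,0.424,0,0,-0.003, 93,-0.004,-0.004,0.424,0,0,-0.003]' && python3 -m handwheel '[20,0,0,0,0,0,0, 10,0,0,0,0,0,0, 10,0,0,0,0,0,0, 10,0,0,0,0,0,0, 10,0,0,0,0,0,0, 10,0,0,0,0,0,0, 10,0,0,0,0,0,0, 10,0,0,0,0,0,0]'
```

```text
time_s: 3.85
tool_pos: [491.6, 367.2, 32.5]
eef_rot: [-0.0, 0.992, -0.125, 0.001]
contact_force: [0.9, 0.8, 0.5]
width: 92.8
finger_force: 0.0
time_s: 4.65
tool_pos: [490.6, 367.3, 30.9]
eef_rot: [0.0, 0.992, -0.125, -0.0]
contact_force: [0.9, 0.3, 0.2]
width: 33.6
finger_force: 0.0
```

```bash
python3 -m handwheel '[10,0,0,0,0,0,0, 10,0,0,0,0,0,0, 10,0,0,0,0,0,0, 10,0,0,0,0,0,0, 10,0,0,0,0,0,0, 10,0,0,0,0,0,0]' && python3 -m handwheel '[10,0,0,-0.1,0,0,0, 10,0,0,-0.2,0,0,0, 10,0,0,-0.3,0,0,0, 10,0,0,-0.4,0,0,0, 10,0,0,-0.4,0,0,0, 10,0,0,-0.4,0,0,0]'; python3 -c "
import numpy as np
u=np.array([.141,.990]);e=np.array([.990,-.141]);c=np.array([568.2,-8.8])
for v in (-87,0,110,113): print(v,c+v*u-6*e)"; python3 d.py 549.9 -95 190 -98.1
```

```text
time_s: 5.25
tool_pos: [490.5, 367.3, 30.9]
eef_rot: [0.0, 0.992, -0.125, -0.0]
contact_force: [0.5, 0.4, -1.5]
width: 24.1
finger_force: 30.0
time_s: 5.85
tool_pos: [491.2, 367.9, 192.1]
eef_rot: [-0.001, 0.992, -0.125, 0.001]
contact_force: [0.1, -0.2, -2.8]
width: 23.5
finger_force: 30.0
-87 [549.993 -94.084]
0 [562.26   -7.954]
110 [577.77  100.946]
113 [578.193 103.916]
[0.4292, 1.0846, 0.0038, -0.0019, -0.0017, -0.1044]
```

```bash
python3 -m handwheel '[10,0.04,0.1,0,0,0,-0.02, 10,0.08,0.2,0,0,0,-0.04, 10,0.12,0.3,0,0,0,-0.06, 10,0.16,0.4,0,0,0,-0.08, 10,0.2,0.5,0,0,0,-0.1, 10,0.24,0.6,0,0,0,-0.1, 10,0.28,0.7,0,0,0,-0.1, 10,0.32,0.8,0,0,0,-0.1, 10,0.36,0.9,0,0,0,-0.1, 10,0.4,0.98,0,0,0,-0.1, 10,0.4,0.98,0,0,0,-0.1]'; python3 d.py 550 -94 190 -98.1
```

```text
time_s: 6.95
tool_pos: [547.3, -56.2, 188.2]
eef_rot: [0.001, 0.997, -0.075, -0.002]
contact_force: [-0.6, 0.9, -2.3]
width: 24.0
finger_force: 30.0
[0.0209, 0.0925, -0.0046, 0.0013, 0.0036, -0.0087]
```

```bash
python3 -m handwheel '[10,0.021,0.0925,0,0,0,-0.009, 10,0.021,0.0925,0,0,0,-0.009, 10,0.021,0.0925,0.08,0,0,-0.009, 10,0.021,0.0925,0.16,0,0,-0.009, 10,0.021,0.0925,0.21,0,0,-0.009, 10,0.021,0.0925,0.235,0,0,-0.009, 10,0.021,0.0925,0.235,0,0,-0.009, 10,0.021,0.0925,0.235,0,0,-0.009, 10,0.021,0.0925,0.235,0,0,-0.009]'; python3 d.py 550 -94 88 -98.1;python3 - <<'E'
from h import *
s=vision.snapshot("top"); np.savez("top1.npz",**s); cv2.imwrite("pics/t1.png",cv2.resize(s["image"][120:240,150:340,::-1],(760,480),interpolation=3))
E
```

```text
time_s: 7.85
tool_pos: [552.3, -90.0, 98.6]
eef_rot: [0.0, 0.998, -0.068, 0.001]
contact_force: [0.5, 0.9, -1.8]
width: 24.0
finger_force: 30.0
[-0.0044, 0.0107, 0.0264, 0.0002, -0.0022, 0.0047]
```

View pics/t1.png

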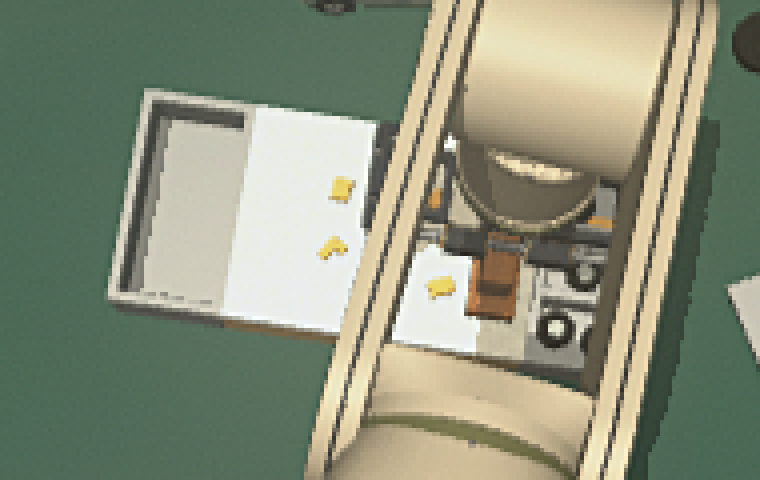

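The crop shows the scraper at (495,275), behind the nearest offcut at (441,287), with the scrap box clear on the left. I'll lower it onto the board.

```bash
python3 -m handwheel '[10,-0.004,0.011,0.01,0,0,0.004, 10,-0.004,0.011,0.02,0,0,0.004, 10,-0.004,0.011,0.025,0,0,0.004, 10,-0.004,0.011,0.025,0,0,0.004, 10,-0.004,0.011,0.025,0,0,0.004]';python3 d.py 550 -94 86 -98.1
```

```text
time_s: 8.4
tool_pos: [549.0, -94.1, 86.9]
eef_rot: [-0.0, 0.998, -0.07, -0.0]
contact_force: [-0.8, 1.0, -2.6]
width: 23.8
finger_force: 30.0
[0.0025, -0.0006, 0.0023, -0.0001, 0.0003, 0.0005]
```

```bash
python3 -m handwheel '[10,0.002,-0.018,0.001,0,0,0, 10,0.002,-0.036,0.001,0,0,0, 10,0.002,-0.054,0.001,0,0,0, 10,0.002,-0.072,0.001,0,0,0, 10,0.002,-0.09,0.001,0,0,0, 10,0.002,-0.108,0.001,0,0,0, 10,0.002,-0.126,0.001,0,0,0, 10,0.002,-0.144,0.001,0,0,0, 10,0.002,-0.162,0.001,0,0,0, 10,0.002,-0.18,0.001,0,0,0]'; python3 d.py 578.2 103.9 87 -98.1;python3 - <<'E'
from h import *
s=vision.snapshot("scene"); cv2.imwrite("pics/s1.png",cv2.resize(s["image"][130:260,180:340,::-1],(740,600),interpolation=3))
E
```

```text
time_s: 9.4
tool_pos: [560.0, -22.4, 86.6]
eef_rot: [0.0, 0.998, -0.07, -0.0]
contact_force: [-0.0, -0.8, -1.4]
width: 24.1
finger_force: 30.0
[0.0006, -0.3189, -0.001, 0.0, 0.0, 0.0005]
```

View pics/s1.png

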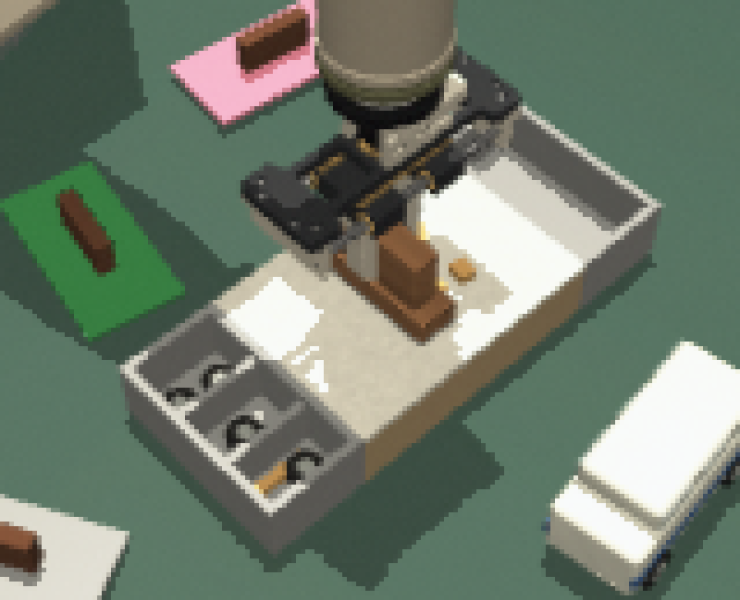

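The wipe is working: no offcut is left behind the scraper at (400,290), and those visible are ahead of it at (425,230), (440,285) and (462,270). I'll continue.

```bash
python3 -m handwheel '[10,0,-0.018,0,0,0,0, 10,0,-0.036,0,0,0,0, 10,0,-0.054,0,0,0,0, 10,0,-0.072,0,0,0,0, 10,0,-0.09,0,0,0,0, 10,0,-0.108,0,0,0,0, 10,0,-0.126,0,0,0,0, 10,0,-0.144,0,0,0,0, 10,0,-0.162,0,0,0,0, 10,0,-0.18,0,0,0,0]' && python3 -m handwheel '[10,0,-0.016,0,0,0,0, 10,0,-0.032,0,0,0,0, 10,0,-0.048,0,0,0,0, 10,0,-0.064,0,0,0,0, 10,0,-0.08,0,0,0,0, 10,0,-0.096,0,0,0,0, 10,0,-0.112,0,0,0,0, 10,0,-0.128,0,0,0,0, 10,0,-0.139,0,0,0,0, 10,0,-0.139,0,0,0,0]';  python3 - <<'E'
from h import *
for n in("scene","top"):
    s=vision.snapshot(n); cv2.imwrite(f"pics/{n}2.png",s["image"][:,:,::-1]); np.savez(n+"2.npz",**s)
    W=cloud(s); hsv=cv2.cvtColor(s["image"],cv2.COLOR_RGB2HSV)
    c=((hsv[...,1]>110)&(hsv[...,0]>18)&(hsv[...,0]<32)&box(W,450,700,-130,200,0,75))
    k,l,st,ce=cv2.connectedComponentsWithStats(c.astype(np.uint8))
    for i in range(1,k):
        p=np.median(W[l==i],0); d=p[:2]-[568.2,-8.8]
        if st[i,4]>2: print(n,ce[i].round(),p.round(),"v",(d@[.141,.99]).round(),"e",(d@[.99,-.141]).round(),st[i,4])
E
```

```text
time_s: 10.45
tool_pos: [570.1, 48.9, 86.6]
eef_rot: [-0.0, 0.998, -0.07, -0.0]
contact_force: [-0.8, -0.8, -1.9]
width: 23.8
finger_force: 30.0
time_s: 11.45
tool_pos: [577.9, 104.1, 86.6]
eef_rot: [-0.0, 0.998, -0.07, 0.0]
contact_force: [0.6, -0.7, -2.8]
width: 23.9
finger_force: 30.0
top [197. 182.] [561. 140.  13.] v 146.0 e -28.0 27
```

```bash
python3 -m handwheel '[10,0,0.02,-0.05,0,0,0, 10,0,0.02,-0.15,0,0,0, 10,0,0.02,-0.25,0,0,0, 10,0,0.02,-0.25,0,0,0, 10,0,0.02,-0.25,0,0,0]' ; python3 d.py 491 367.5 187 -104.5
```

```text
time_s: 12.05
tool_pos: [577.7, 95.2, 188.0]
eef_rot: [-0.0, 0.998, -0.071, 0.001]
contact_force: [-0.8, 0.2, -2.2]
width: 23.7
finger_force: 30.0
[-0.3104, -0.6434, 0.0019, -0.0007, -0.0027, 0.1068]
```

```bash
python3 -m handwheel '[10,-0.04,-0.09,0,0,0,0.03, 10,-0.08,-0.18,0,0,0,0.06, 10,-0.12,-0.27,0,0,0,0.1, 10,-0.17,-0.36,0,0,0,0.107, 10,-0.21,-0.45,0,0,0,0.107, 10,-0.26,-0.54,0,0,0,0.107, 10,-0.3104,-0.6434,0,0,0,0.107, 10,-0.3104,-0.6434,0,0,0,0.107, 10,-0.3104,-0.6434,0,0,0,0.107, 10,-0.3104,-0.6434,0,0,0,0.107]' ; python3 d.py 491 367.5 33 -104.5
python3 - <<'E'
from h import *
n="top"
s=vision.snapshot(n); np.savez("top3.npz",**s)
im=s["image"][135:225,170:325,::-1]; cv2.imwrite("pics/t3.png",cv2.resize(im,(775,450),interpolation=3))
W=cloud(s); hsv=cv2.cvtColor(s["image"],cv2.COLOR_RGB2HSV)
c=((hsv[...,1]>90)&(hsv[...,0]>12)&(hsv[...,0]<35)&box(W,450,700,-130,200,0,75))
k,l,st,ce=cv2.connectedComponentsWithStats(c.astype(np.uint8))
for i in range(1,k):
    p=np.median(W[l==i],0); d=p[:2]-[568.2,-8.8]
    if st[i,4]>2: print(n,ce[i].round(),p.round(),"v",(d@[.141,.99]).round(),"e",(d@[.99,-.141]).round(),st[i,4])
E
```

```text
time_s: 13.05
tool_pos: [489.6, 366.4, 184.9]
eef_rot: [0.001, 0.992, -0.126, -0.001]
contact_force: [0.2, -0.7, -2.4]
width: 23.9
finger_force: 30.0
[0.0032, -0.0043, 0.3798, 0.0022, 0.0014, -0.0003]
top [203. 167.] [608. 122.  16.] v 135.0 e 21.0 38
top [199. 179.] [567. 133.  15.] v 140.0 e -21.0 73
top [221. 203.] [498.  68.  19.] v 67.0 e -80.0 37
top [243. 206.] [488.   0.  24.] v -2.0 e -80.0 11
top [265. 209.] [479. -65.  20.] v -68.0 e -81.0 35
```

View pics/t3.png

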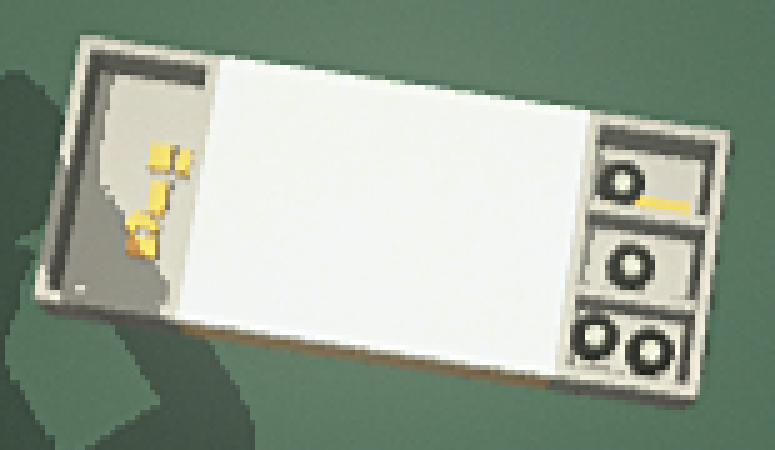

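The board is clear and all five offcuts lie in the scrap box: (163,158), (184,161), (160,195), and two at (142,235). The yellow bar at (662,205) belongs to the tray. Now I'll set the scraper down.

```bash
python3 -m handwheel '[10,0.003,-0.004,0.1,0,0,0, 10,0.003,-0.004,0.2,0,0,0, 10,0.003,-0.004,0.3,0,0,0, 10,0.003,-0.004,0.35,0,0,0, 10,0.003,-0.004,0.37,0,0,0, 10,0.003,-0.004,0.37,0,0,0, 10,0.003,-0.004,0.376,0,0,0, 10,0.003,-0.004,0.376,0,0,0]'; python3 d.py 491 367.5 30.5 -104.5
```

```text
time_s: 13.9
tool_pos: [492.9, 369.5, 38.1]
eef_rot: [-0.001, 0.992, -0.126, 0.001]
contact_force: [0.0, -1.0, -2.5]
width: 23.7
finger_force: 30.0
[-0.0033, 0.006, 0.019, -0.002, -0.002, -0.0002]
```

```bash
python3 -m handwheel '[10,0,0,0.002,0,0,0, 10,0,0,0.004,0,0,0, 10,0,0,0.006,0,0,0, 10,0,0,0.006,0,0,0]'; python3 d.py 491 367.5 30.5 -104.5
```

```text
time_s: 14.3
tool_pos: [491.4, 369.0, 33.9]
eef_rot: [-0.0, 0.992, -0.126, -0.0]
contact_force: [0.1, -0.4, -2.8]
width: 24.1
finger_force: 30.0
[-0.0001, 0.004, 0.0084, -0.0, 0.0, 0.0003]
```

```bash
python3 -m handwheel '[10,0,0,0.002,0,0,0, 10,0,0,0.004,0,0,0, 10,0,0,0.006,0,0,0, 10,0,0,0.008,0,0,0, 10,0,0,0.008,0,0,0, 10,0,0,0.008,0,0,0]'
```

```text
time_s: 14.9
tool_pos: [491.6, 369.0, 30.9]
eef_rot: [-0.0, 0.992, -0.126, 0.0]
contact_force: [-1.2, -0.8, 1.3]
width: 24.0
finger_force: 30.0
```

Contact with the bench is felt, so I'll release and rise.

```bash
python3 -m handwheel '[93,0,0,0,0,0,0, 93,0,0,0,0,0,0, 93,0,0,0,0,0,0, 93,0,0,0,0,0,0, 93,0,0,0,0,0,0, 93,0,0,0,0,0,0, 93,0,0,0,0,0,0, 93,0,0,0,0,0,0]' && python3 -m handwheel '[93,0,0,-0.05,0,0,0, 93,0,0,-0.15,0,0,0, 93,0,0,-0.25,0,0,0, 93,0,0,-0.35,0,0,0, 93,0,0,-0.43,0,0,0, 93,0,0,-0.43,0,0,0, 93,0,0,-0.43,0,0,0]'; python3 d.py 450 60 203 -90;python3 - <<'E'
from h import *
s=vision.snapshot("wrist"); cv2.imwrite("pics/w2.png",s["image"][:,:,::-1])
E
```

```text
time_s: 15.7
tool_pos: [491.5, 369.0, 30.6]
eef_rot: [-0.0, 0.992, -0.126, 0.0]
contact_force: [-0.2, -0.3, -0.5]
width: 83.1
finger_force: 0.0
time_s: 16.4
tool_pos: [492.1, 369.3, 203.7]
eef_rot: [-0.001, 0.992, -0.126, 0.001]
contact_force: [-0.6, -0.8, -0.9]
width: 92.8
finger_force: 0.0
[0.0916, 0.775, 0.0006, -0.0014, -0.0017, -0.2415]
```

View pics/w2.png

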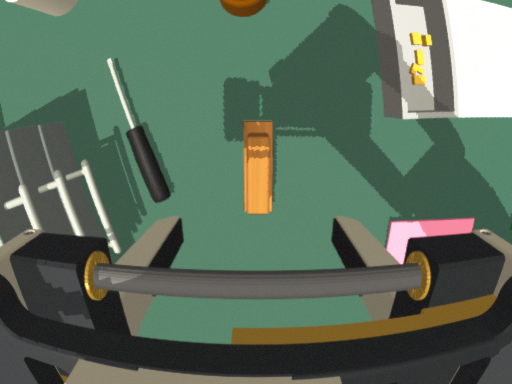

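The scraper stands upright on the bench at (258,167), released, and the five offcuts are in the box at (420,40–80). On to the lid.

```bash
python3 -m handwheel '[93,0.01,0.1,0,0,0,-0.03, 93,0.02,0.2,0,0,0,-0.06, 93,0.03,0.3,0,0,0,-0.1, 93,0.045,0.4,0,0,0,-0.13, 93,0.057,0.5,0,0,0,-0.16, 93,0.07,0.6,0,0,0,-0.2, 93,0.08,0.7,0,0,0,-0.24, 93,0.0916,0.775,0,0,0,-0.2415, 93,0.0916,0.775,0,0,0,-0.2415, 93,0.0916,0.775,0,0,0,-0.2415]'; python3 d.py 478.3 -331.4 200 -68.6
```

```text
time_s: 17.45
tool_pos: [448.6, 59.4, 201.0]
eef_rot: [-0.0, 1.0, -0.001, -0.001]
contact_force: [-0.3, 0.1, -0.2]
width: 93.0
finger_force: 0.0
[0.0763, 0.9767, 0.0021, -0.0008, 0.0024, -0.3587]
```

```bash
python3 -m handwheel '[93,0.01,0.1,0,0,0,-0.04, 93,0.015,0.2,0,0,0,-0.08, 93,0.02,0.3,0,0,0,-0.12, 93,0.03,0.4,0,0,0,-0.16, 93,0.04,0.5,0,0,0,-0.2, 93,0.05,0.6,0,0,0,-0.24, 93,0.055,0.7,0,0,0,-0.28, 93,0.06,0.8,0,0,0,-0.32, 93,0.07,0.9,0,0,0,-0.3587, 93,0.0763,0.9767,0,0,0,-0.3587, 93,0.0763,0.9767,0,0,0,-0.3587, 93,0.0763,0.9767,0,0,0,-0.3587]'; python3 d.py 478.3 -331.4 17 -68.6
python3 - <<'E'
from h import *
# board/box refined with clear view, lid unobstructed check from scene cam
s=dict(np.load("top3.npz"));W=cloud(s)
print("board",rect(W[blob(box(W,400,750,-250,250,46,65))]))
w=blob(box(W,400,750,-250,250,46,65)&(np.abs(W[...,2]-55)<5))
S=vision.snapshot("scene");V=cloud(S)
print("board scene",rect(V[blob(box(V,400,750,-250,250,46,65))]))
S=dict(np.load("scene0.npz"));V=cloud(S)
print("lid scene",rect(V[blob(box(V,380,580,-430,-230,7,60))]),"handle",rect(V[blob(box(V,430,530,-380,-280,38,60))]))
for n,A in(("top",W),("scene0",V)): print(n,"board0",rect(A[blob(box(A,400,750,-250,250,46,65))]))
E
```

```text
time_s: 18.65
tool_pos: [480.3, -329.9, 201.1]
eef_rot: [-0.001, 0.982, 0.187, -0.001]
contact_force: [-0.2, -1.0, -0.6]
width: 93.1
finger_force: 0.0
[-0.0057, 0.0029, 0.4603, -0.0025, 0.0007, 0.002]
board {'c': array([567.9,  -8.4]), 'long': 389.3, 'short': 161.7, 'ang': 82.0, 'z': np.float64(54.8), 'n': 4961}
board scene {'c': array([566.3, -10.5]), 'long': 391.5, 'short': 164.3, 'ang': 82.0, 'z': np.float64(55.0), 'n': 3389}
lid scene {'c': array([ 476.9, -333.8]), 'long': 160.1, 'short': 84.1, 'ang': 20.8, 'z': np.float64(13.5), 'n': 1248} handle {'c': array([ 478., -334.]), 'long': 65.3, 'short': 15.8, 'ang': 21.5, 'z': np.float64(46.2), 'n': 122}
top board0 {'c': array([567.9,  -8.4]), 'long': 389.3, 'short': 161.7, 'ang': 82.0, 'z': np.float64(54.8), 'n': 4961}
scene0 board0 {'c': array([566. , -10.8]), 'long': 390.7, 'short': 163.7, 'ang': 82.1, 'z': np.float64(55.1), 'n': 3375}
```

Both cameras agree on the lid-to-board offset within about 1 mm. I'll descend on the handle and grip.

```bash
python3 -m handwheel '[93,-0.006,0.006,0.1,0,0,0.002, 93,-0.006,0.006,0.2,0,0,0.002, 93,-0.006,0.006,0.3,0,0,0.002, 93,-0.006,0.006,0.38,0,0,0.002, 93,-0.006,0.006,0.42,0,0,0.002, 93,-0.006,0.006,0.45,0,0,0.002, 93,-0.006,0.006,0.45,0,0,0.002, 93,-0.006,0.006,0.45,0,0,0.002, 93,-0.006,0.006,0.45,0,0,0.002]'; python3 d.py 478 -332.6 18 -68.6
```

```text
time_s: 19.6
tool_pos: [480.0, -335.1, 24.8]
eef_rot: [0.001, 0.983, 0.186, 0.001]
contact_force: [0.4, -0.4, 0.6]
width: 93.5
finger_force: 0.0
[-0.0023, -0.0076, 0.0169, 0.0028, -0.0016, 0.0001]
```

```bash
python3 -m handwheel '[93,0,0,0.002,0,0,0, 93,0,0,0.004,0,0,0, 93,0,0,0.004,0,0,0]'; python3 d.py 478 -332.6 18 -68.6
```

```text
time_s: 19.9
tool_pos: [478.7, -334.3, 21.4]
eef_rot: [0.0, 0.983, 0.186, 0.0]
contact_force: [0.1, 0.2, -0.2]
width: 93.0
finger_force: 0.0
[-0.0001, -0.0047, 0.0084, 0.0005, -0.0002, -0.0001]
```

```bash
python3 -m handwheel '[93,0,-0.0045,0.004,0,0,0, 93,0,-0.0045,0.008,0,0,0, 93,0,-0.0045,0.008,0,0,0]' && python3 -m handwheel '[8,0,0,0,0,0,0, 8,0,0,0,0,0,0, 8,0,0,0,0,0,0, 8,0,0,0,0,0,0, 8,0,0,0,0,0,0, 8,0,0,0,0,0,0, 8,0,0,0,0,0,0, 8,0,0,0,0,0,0, 8,0,0,0,0,0,0, 8,0,0,0,0,0,0, 8,0,0,0,0,0,0, 8,0,0,0,0,0,0]' &&  python3 -m handwheel '[8,0,0,0,0,0,0, 8,0,0,0,0,0,0, 8,0,0,0,0,0,0, 8,0,0,0,0,0,0]'
```

```text
time_s: 20.2
tool_pos: [477.6, -332.2, 17.4]
eef_rot: [-0.0, 0.983, 0.186, -0.0]
contact_force: [1.2, 0.4, 0.5]
width: 93.0
finger_force: 0.0
time_s: 21.4
tool_pos: [478.0, -332.5, 17.9]
eef_rot: [0.0, 0.983, 0.186, 0.0]
contact_force: [-0.3, -0.8, -0.2]
width: 15.9
finger_force: 30.0
time_s: 21.8
tool_pos: [478.0, -332.5, 17.9]
eef_rot: [0.0, 0.983, 0.186, 0.0]
contact_force: [0.5, -0.7, -1.2]
width: 15.8
finger_force: 30.0
```

```bash
python3 -m handwheel '[8,0,0,-0.03,0,0,0, 8,0,0,-0.08,0,0,0, 8,0,0,-0.15,0,0,0, 8,0,0,-0.22,0,0,0, 8,0,0,-0.3,0,0,0, 8,0,0,-0.36,0,0,0, 8,0,0,-0.36,0,0,0, 8,0,0,-0.36,0,0,0]'; python3 d.py 540 -60 162 -84
```

```text
time_s: 22.6
tool_pos: [478.0, -332.5, 161.9]
eef_rot: [0.0, 0.983, 0.186, 0.0]
contact_force: [0.1, -0.2, -2.3]
width: 16.0
finger_force: 30.0
[0.3929, -0.5776, -0.0005, 0.0005, -0.0004, 0.2567]
```

```bash
python3 -m handwheel '[8,0.03,-0.04,0,0,0,0.02, 8,0.07,-0.1,0,0,0,0.05, 8,0.11,-0.16,0,0,0,0.08, 8,0.15,-0.22,0,0,0,0.11, 8,0.2,-0.29,0,0,0,0.14, 8,0.24,-0.36,0,0,0,0.17, 8,0.28,-0.42,0,0,0,0.2, 8,0.33,-0.48,0,0,0,0.23, 8,0.37,-0.54,0,0,0,0.25, 8,0.393,-0.5776,0,0,0,0.2567, 8,0.393,-0.5776,0,0,0,0.2567]'; python3 d.py 588.1 141 160 -98
```

```text
time_s: 23.7
tool_pos: [538.7, -57.4, 159.1]
eef_rot: [-0.001, 0.999, 0.054, -0.002]
contact_force: [1.0, -0.1, -2.3]
width: 15.8
finger_force: 30.0
[0.176, -0.4799, -0.0019, -0.0015, 0.004, 0.2358]
```

```bash
python3 -m handwheel '[8,0.02,-0.05,0,0,0,0.03, 8,0.04,-0.11,0,0,0,0.06, 8,0.065,-0.17,0,0,0,0.09, 8,0.085,-0.23,0,0,0,0.12, 8,0.11,-0.3,0,0,0,0.15, 8,0.13,-0.36,0,0,0,0.18, 8,0.15,-0.42,0,0,0,0.21, 8,0.17,-0.46,0,0,0,0.23, 8,0.176,-0.48,0,0,0,0.2358, 8,0.176,-0.48,0,0,0,0.2358, 8,0.176,-0.48,0,0,0,0.2358]' && python3 -m handwheel '[8,0,0,0,0,0,0, 8,0,0,0,0,0,0]'; python3 d.py 588.1 141 83 -98
python3 - <<'E'
from h import *
s=vision.snapshot("scene");V=cloud(s); cv2.imwrite("pics/s4.png",cv2.resize(s["image"][90:210,240:360,::-1],(600,600),interpolation=3))
T=sense()["tool_pos"][:2]
m=box(V,480,700,30,250,140,158)
print("flange band",rect(V[blob(m)]),"tcp",T)
E
```

```text
time_s: 24.8
tool_pos: [589.4, 137.3, 160.9]
eef_rot: [0.0, 0.997, -0.071, -0.001]
contact_force: [-0.3, 0.1, -2.3]
width: 15.7
finger_force: 30.0
time_s: 25.0
tool_pos: [589.9, 137.4, 161.8]
eef_rot: [0.0, 0.997, -0.071, -0.0]
contact_force: [-0.1, 0.1, -3.8]
width: 16.0
finger_force: 30.0
[-0.0056, -0.0084, 0.197, 0.0002, 0.0001, -0.0033]
flange band {'c': array([587.8, 137.4]), 'long': 160.6, 'short': 85.7, 'ang': -8.2, 'z': np.float64(156.4), 'n': 388} tcp [589.94258625 137.55825848]
```

View pics/s4.png

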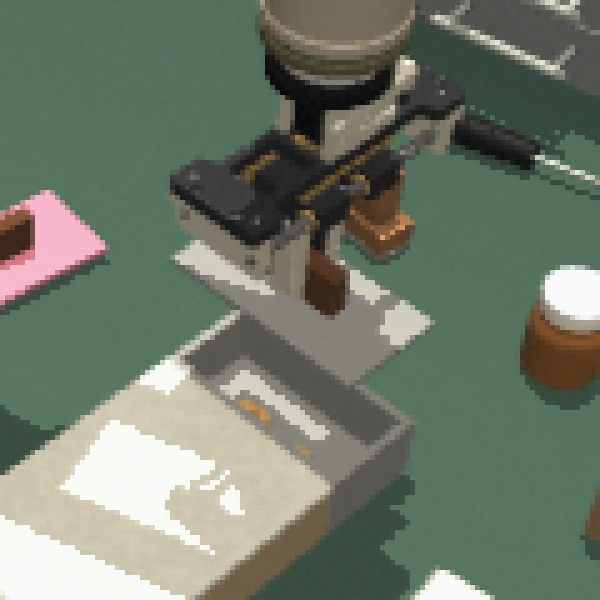

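The lid hangs level over the box at (300,310). Both estimates ask for about (-1.3, +3) mm. I'll lower it to just above the rim and re-check.

```bash
python3 -m handwheel '[8,-0.004,-0.007,0.03,0,0,-0.002, 8,-0.004,-0.007,0.07,0,0,-0.002, 8,-0.004,-0.007,0.11,0,0,-0.002, 8,-0.004,-0.007,0.15,0,0,-0.002, 8,-0.004,-0.007,0.18,0,0,-0.002, 8,-0.004,-0.007,0.195,0,0,-0.002, 8,-0.004,-0.007,0.195,0,0,-0.002, 8,-0.004,-0.007,0.195,0,0,-0.002]' && python3 -m handwheel '[8,0,0,0,0,0,0, 8,0,0,0,0,0,0]'; python3 d.py 588.5 140.5 75 -98
python3 - <<'E'
from h import *
s=vision.snapshot("scene");V=cloud(s)
m=blob(box(V,480,700,60,230,69,88)); print("lid",rect(V[m]))
E
```

```text
time_s: 25.85
tool_pos: [589.2, 141.4, 84.3]
eef_rot: [-0.0, 0.998, -0.07, 0.0]
contact_force: [1.0, -0.5, -2.1]
width: 15.5
finger_force: 30.0
time_s: 26.05
tool_pos: [589.5, 141.4, 84.9]
eef_rot: [-0.0, 0.998, -0.07, 0.001]
contact_force: [0.7, -0.8, -3.4]
width: 16.0
finger_force: 30.0
[-0.0021, 0.0027, 0.0246, -0.0005, -0.0015, -0.0005]
lid {'c': array([587.7, 140.9]), 'long': 158.2, 'short': 84.3, 'ang': -7.5, 'z': np.float64(80.2), 'n': 507}
```

```bash
python3 -m handwheel '[8,-0.0015,0.0025,0.006,0,0,0, 8,-0.0015,0.0025,0.012,0,0,0, 8,-0.0015,0.0025,0.018,0,0,0, 8,-0.0015,0.0025,0.022,0,0,0, 8,-0.0015,0.0025,0.026,0,0,0, 8,-0.0015,0.0025,0.03,0,0,0, 8,-0.0015,0.0025,0.034,0,0,0, 8,-0.0015,0.0025,0.038,0,0,0, 8,-0.0015,0.0025,0.038,0,0,0]'; python3 d.py 588.8 140.4 65 -98
```

```text
time_s: 27.0
tool_pos: [587.8, 140.4, 68.3]
eef_rot: [0.0, 0.998, -0.07, -0.0]
contact_force: [-0.2, -0.4, -1.7]
width: 15.7
finger_force: 30.0
[0.0025, -0.0004, 0.0082, 0.0002, 0.0005, -0.0005]
```

Z is 68.3, about 4.5 mm into the opening with no contact force. I'll lower it the rest of the way.

```bash
python3 -m handwheel '[8,0.001,0,0.002,0,0,0, 8,0.001,0,0.004,0,0,0, 8,0.001,0,0.006,0,0,0, 8,0.001,0,0.008,0,0,0, 8,0.001,0,0.009,0,0,0, 8,0.001,0,0.009,0,0,0, 8,0.001,0,0.009,0,0,0]'
```

```text
time_s: 27.7
tool_pos: [588.4, 140.4, 65.0]
eef_rot: [-0.0, 0.998, -0.07, 0.0]
contact_force: [-0.6, -0.2, -2.4]
width: 15.7
finger_force: 30.0
```

```bash
python3 -m handwheel '[8,0,0,0.001,0,0,0, 8,0,0,0.002,0,0,0, 8,0,0,0.003,0,0,0, 8,0,0,0.003,0,0,0]'
```

```text
time_s: 28.1
tool_pos: [588.5, 140.4, 64.9]
eef_rot: [0.0, 0.998, -0.07, 0.0]
contact_force: [-4.2, -1.2, 5.6]
width: 15.9
finger_force: 30.0
```

It is seated: contact is felt at exactly 47 mm. Releasing and rising.

```bash
python3 -m handwheel '[40,0,0,0,0,0,0, 60,0,0,0,0,0,0, 93,0,0,0,0,0,0, 93,0,0,0,0,0,0, 93,0,0,0,0,0,0, 93,0,0,0,0,0,0, 93,0,0,0,0,0,0, 93,0,0,0,0,0,0]' && python3 -m handwheel '[93,0,0,-0.05,0,0,0, 93,0,0,-0.15,0,0,0, 93,0,0,-0.25,0,0,0, 93,0,0,-0.35,0,0,0, 93,0,0.1,-0.35,0,0,0, 93,0,0.2,-0.35,0,0,0, 93,0,0.3,-0.35,0,0,0, 93,0,0.4,-0.35,0,0,0, 93,0,0.5,-0.35,0,0,0, 93,0,0.6,-0.35,0,0,0, 93,0,0.6,-0.35,0,0,0, 93,0,0.6,-0.35,0,0,0]'
python3 - <<'E'
from h import *
for n in("scene","top"):
    s=vision.snapshot(n);V=cloud(s); cv2.imwrite(f"pics/{n}5.png",s["image"][:,:,::-1])
    print(n,"handle",rect(V[blob(box(V,540,640,90,190,80,110))]))
    m=box(V,500,680,60,230,56.5,70)
    P=V[blob(m)]; A=np.c_[P[:,:2],np.ones(len(P))]; k=np.linalg.lstsq(A,P[:,2],rcond=None)[0]
    print(n,"flange",rect(P),"slope deg",np.degrees(k[:2]).round(2))
    print(n,"board",rect(V[blob(box(V,400,750,-250,250,46,66))]), "scraper",rect(V[blob(box(V,420,560,290,440,60,80))]))
cv2.imwrite("pics/fin.png",cv2.resize(s["image"][90:230,60:330,::-1],(800,415),interpolation=3))
E
```

```text
time_s: 28.9
tool_pos: [588.4, 140.4, 63.8]
eef_rot: [-0.0, 0.998, -0.07, 0.0]
contact_force: [0.1, 0.3, -0.8]
width: 75.1
finger_force: 0.0
time_s: 30.1
tool_pos: [554.7, -98.0, 203.9]
eef_rot: [-0.0, 0.997, -0.071, 0.0]
contact_force: [-0.5, -0.8, 0.0]
width: 92.9
finger_force: 0.0
scene handle {'c': array([586.8, 139.1]), 'long': 66.2, 'short': 18.6, 'ang': -9.2, 'z': np.float64(92.9), 'n': 106}
scene flange {'c': array([585.8, 133.6]), 'long': 160.5, 'short': 102.0, 'ang': -9.8, 'z': np.float64(60.3), 'n': 701} slope deg [-0.05  0.37]
scene board {'c': array([566.3, -10.4]), 'long': 390.5, 'short': 162.7, 'ang': 81.7, 'z': np.float64(55.6), 'n': 3829} scraper {'c': array([492.7, 367.3]), 'long': 85.0, 'short': 26.3, 'ang': -13.1, 'z': np.float64(70.1), 'n': 118}
top handle {'c': array([587.6, 142.1]), 'long': 65.9, 'short': 16.7, 'ang': -9.2, 'z': np.float64(93.0), 'n': 143}
top flange {'c': array([587.5, 137.2]), 'long': 160.5, 'short': 92.4, 'ang': -7.7, 'z': np.float64(60.0), 'n': 1277} slope deg [-0.02 -0.15]
top board {'c': array([582. ,  93.1]), 'long': 184.0, 'short': 161.6, 'ang': 81.6, 'z': np.float64(57.0), 'n': 3097} scraper {'c': array([493.6, 369.2]), 'long': 83.9, 'short': 26.6, 'ang': -14.9, 'z': np.float64(69.4), 'n': 273}
```

View pics/fin.png

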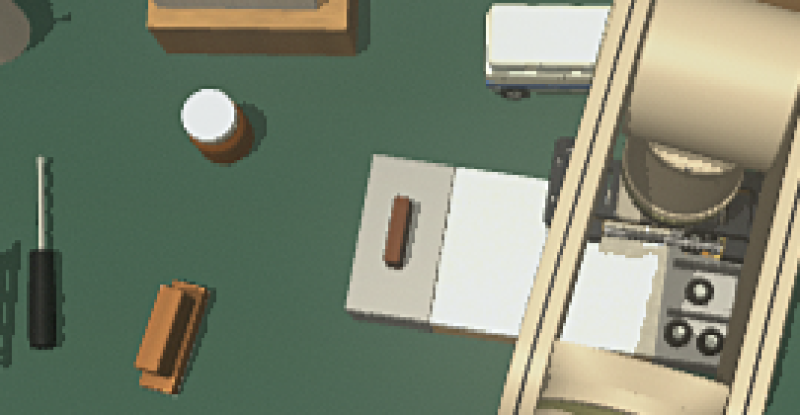

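The lid is seated and level at (395,235): flange at 60 mm, handle top at about 93 mm, off centre by about 1.5 mm. The scraper stands at (172,335), the robot is clear, and the bystanders in view look undisturbed. Handing in.

```bash
python3 -c "
from rig import order; print(order.hand_in())"
```

```text
the job is handed in; nothing more can be done
None
```

Job handed in at about 30 s of the 72 s limit (the call returned no verdict): all five offcuts are in the scrap box, the scraper stands upright on the bench, and the lid is seated level on the box within about 1.5 mm of centre.

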